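Fit the reamer on the citrus press and hold it down

ROBOT

A 7-joint arm with a two-finger parallel gripper is mounted at the origin on a cart in front of the work surface, level with it; the furniture and walls round the work are solid. World frame = base frame: x ahead of the robot, y to its left, z up, the work surface at z = 0. Lengths are in m, angles in rad, forces in N, time in s.
With the tool pointing down it reaches from about 0.425 to 0.825 m from the base axis. Payload 3.6 kg.
Tool frame: the origin (TCP) lies between the finger pads, 19 mm behind the fingertips; this is the grasp point; z points along the fingers, y is the line along which they close (so a half turn about z gives the same grasp; the last joint's range is limited). The gripper opens to 85 mm and grips with 20 to 120 N. Pads are 22 mm wide; open, the fingers measure 114 mm over their backs; the gripper's body (76 mm by 85 mm) begins 54 mm behind the grasp point. The pads swing forward as they close: fully open they stand 13 mm farther back than shut.
Start: joints at [-1.254, 0.615, -0.013, 1.423, 0.008, 1.103, -0.04], TCP at [0.219, 0.612, 0.25] pointing down, gripper open.
Joint ranges: [-3.12, 3.12], [-0.3, 2.06], [-1.34, 1.32], [0.26, 2.42], [-1.36, 4.5], [0.01, 1.98], [-2.84, 2.84]. Speed limits (rad/s): [2.79, 2.79, 3.14, 3.14, 3.14, 3.14, 3.14].

INTERFACE

Orientations are given as a unit quaternion [x, y, z, w].
In Python, from station import arm, snapshot, camera_info, ticket gives the robot as it stands. Calls block until the motion is done:
- arm.movep(position, orientation): joint-space move of the TCP to a pose.
- arm.line_to(position, velocity=0.15, ori=None): straight line of the TCP; ori=None keeps the orientation; velocity is the mean speed in m/s.
- arm.move_j(angles): joint-space move.
- arm.move_gripper(opening, effort=None): opening from 0.0 (shut) to 1.0 (fully open); effort is the grip in N (None keeps the last); returns when the fingers have stopped.
- arm.pause(seconds).
- arm.ik(position, orientation): joint angles nearest the present ones, or None.
- snapshot(name): name is "scene" or "top" or "wrist"; returns the picture (384x512x3 uint8, blue, green, red); there is no depth.
- camera_info(name): a dict with "fx", "fy", "cx", "cy" (pixels), "dist_coeffs" ([k1, k2, p1, p2, k3] as OpenCV has them; the pictures are not rectified), "R" (3x3) and "t" (3): a world point X has camera coordinates R X + t; the wrist camera has in their place "T_tool_cam" (4x4, takes a point from camera to tool coordinates, whose origin is the TCP and whose axes are the flange's). Camera axes: x right, y down, z forward; pixel columns grow to the right and rows downward; lengths in m; the calibration is good to about 2 mm. A picture is of the moment at which its call begins: read the wrist's pose just before it. camera_info takes no time and is no camera call.
A pose or a line that the arm cannot do raises arm.MotionError and nothing moves.
- ticket.finish_job(): hands the job in; it is judged then, once.
Readings, each from a call of its own:
- arm.read_time(): time.
- arm.read_joint_positions(): joint angles.
- arm.read_dq(): joint speeds.
- arm.read_effort(): joint torques, N m.
- arm.read_tool_pos(): TCP position.
- arm.read_eef_rot(): TCP orientation.
- arm.read_ft_force(): force on the tool from outside, world axes, zero at the start.
- arm.read_wrist_torque(): the same for the moment, N m.
- arm.read_opening(): opening from 0.0 (shut) to 1.0 (fully open).
- arm.read_finger_force(): force on a finger pad.
Only numpy, scipy, OpenCV 4.12 (cv2) and the standard library are available. Lean on these libraries where they do the work, as an engineer would, in place of code of your own. Each camera call takes 0.05 s, during which the arm holds its last target. There are 200 camera calls.

TASK

Pick up the orange juicing cone, turn it so that the cross-shaped socket in its hub meshes with the blue splines of the citrus press's drive spindle, and slide it fully home. Then press it down against the spindle's spring to the stop, as one does to make the press run, and finish while still gripping the cone by its yellow fins and keeping it pressed down: do not let go. Leave the other things on the worktop where they are.

Things in the scene. Friction and masses are not known exactly. Their poses are not given: they have to be found in the camera images.
- press: Electric citrus press, fixed: white round housing (136 mm across, 56 mm high), grey open juice bowl on it (132 mm across, rim at 82 mm), spout on its own -x side. From the bowl's middle rises a white tower (34 mm across, to 90 mm) and out of it the drive spindle. Origin: centre of its underside, z up. Its yaw does not tell the spindle's angle.
- spindle_seat (a point): Centre of the spindle's white shoulder (30 mm across), 100 mm above the worktop when up; moves and turns with the spindle. Above it a blue cross of two splines, along x and y (26 mm tip to tip, 5 mm thick, rounded tops at 16 mm), alike every quarter turn; an 8 mm round steel pilot pin in its centre rises to 26 mm.
- spindle (a joint): How far the spindle is pushed straight down into the press, m: 0 = up, 0.008 = bottom stop. Spring: about 4 N to start, 12 N at the stop; it comes back up when let go. It goes down whether or not the cone is meshed.
- spindle_turn (a joint): Angle of the spindle about the vertical relative to the press, rad, counter-clockwise from above positive; starts at random. The gearbox holds it by stiff friction of about 0.12 N m.
- reamer: Loose orange juicing cone, 0.14 kg, 84 mm tall, upright on the worktop. Origin: centre of the hub's underside; z to the tip. Square hub 36 mm wide; round flange 72 mm across at 28 to 33 mm; above it four yellow fins, 8 mm thick, along x and y, 42 mm over the upright edges of a facing pair (33 to 62 mm high). Grip across a facing pair from above, fingertips just above the flange.
- socket (a point): Mouth of the socket: same point and axes as the cone's origin. Cross-shaped socket in the hub's underside, 28 mm deep, slots 7.4 mm wide and 28 mm tip to tip along x and y, in line with the fins: fits the spindle at any quarter turn. Fully home the underside rests on the shoulder, so this point meets spindle_seat; not meshed it stands about 16 mm too high.
- lemon: Bystander, to be left alone: yellow lemon, 72x55x56 mm; origin at the centre of its underside.
- water_glass: Bystander, to be left alone: clear drinking glass, 81 mm wide, 92 mm tall; origin at the centre of its underside.
- honey_jar: Bystander, to be left alone: glass jar with grey lid, 70 mm wide, 102 mm tall; origin at the centre of its underside.
- mug: Bystander, to be left alone: striped mug, 86x120x90 mm; origin at the centre of its underside.
- salt_shaker: Bystander, to be left alone: glass salt shaker with steel cap, 44 mm wide, 90 mm tall; origin at the centre of its underside.
- tomato: Bystander, to be left alone: red tomato, 69 mm wide; origin at the centre of its underside.
- spice_jar_2: Bystander, to be left alone: small spice jar with red cap, 45 mm wide, 106 mm tall; origin at the centre of its underside.

How it is judged:
On the way:
1. the cone is lifted clear of the worktop, held in the fingers (height (world z) of reamer above 0.04 m and contact force between the fingers and reamer above 1 N and horizontal distance between reamer and spindle_seat above 0.05 m), for 0.1 s.
At the end, for the whole second after the job is handed in: Cone home on the spindle (underside within 4 mm of the shoulder, centred within 4 mm, upright within 7 degrees), spindle pressed down more than 6 mm of its 8 mm, at rest, fingers still gripping the cone round its fins (over 2 N, TCP less than 82 mm above the hub's underside) (horizontal distance between reamer and spindle_seat below 0.004 m and z of reamer in the frame of spindle_seat below 0.004 m and angle between reamer's own z axis and vertical below 0.12 rad and value of joint spindle above 0.006 m and contact force between the fingers and reamer above 2 N and z of the grasp point in the frame of reamer below 0.082 m and linear speed of reamer below 0.02 m/s); the arm keeps its last pose, push and grip.
It fails at once if a bystander is moved by more than 3 cm (distance of any of lemon, water_glass, honey_jar, mug, salt_shaker, tomato, spice_jar_2 from where it was at the start of the episode above 0.03 m).
It also fails if it takes over 35 s, if anything falls off the work surface, if the arm or the gripper's body presses on something with over 40 N, if the wrist force passes 120 N, or if a joint passes its speed limit or range.

## Working session

There is one attempt and no reset: what is moved stays moved. The work goes in short steps, each a Python script; the robot and the scene stay as the last script left them, time stands still between calls to the robot, and variables do not carry over. Pictures are saved under pics/ and viewed, at most 10 in all, crops included, and the job is handed in when it is done.

```bash
mkdir -p pics
python3 - <<'E'
from station import arm, snapshot, camera_info
import cv2,numpy as np
for n in("scene","top"):
    cv2.imwrite(f"pics/{n}0.png",snapshot(n)); c=camera_info(n); print(n,c)
print(camera_info("wrist")); print(arm.read_eef_rot(),arm.read_time())
E
```

```text
scene {'fx': 482.97436609487875, 'fy': 482.97436609487875, 'cx': 261.7383167548838, 'cy': 190.9732196461804, 'dist_coeffs': array([-0.05121964,  0.        ,  0.        ,  0.        ,  0.        ]), 'R': array([[ 0.57187087, -0.82033843, -0.00292813],
       [-0.41016379, -0.2828368 , -0.86704614],
       [ 0.71044309,  0.49703944, -0.49821925]]), 't': array([-0.31935042,  0.29390605,  1.13388491])}
top {'fx': 382.0282623033405, 'fy': 382.0282623033405, 'cx': 249.9985673288095, 'cy': 194.7625453233306, 'dist_coeffs': array([-0.02797376,  0.        ,  0.        ,  0.        ,  0.        ]), 'R': array([[-0.08420944, -0.99644441,  0.00270262],
       [-0.96996671,  0.08135008, -0.22923077],
       [ 0.22819586, -0.02192484, -0.97336835]]), 't': array([0.0440458 , 0.57518073, 1.45480028])}
{'fx': 268.80540586023807, 'fy': 268.80540586023807, 'cx': 253.19764987873512, 'cy': 192.9559597066697, 'dist_coeffs': array([-0.02672952,  0.        ,  0.        ,  0.        ,  0.        ]), 'T_tool_cam': array([[-3.95933744e-04, -9.63266624e-01, -2.68546561e-01,
         6.86261670e-02],
       [ 9.99999449e-01, -1.20230842e-04, -1.04309349e-03,
         4.47628608e-04],
       [ 9.72489564e-04, -2.68546826e-01,  9.63266140e-01,
        -1.23344777e-01],
       [ 0.00000000e+00,  0.00000000e+00,  0.00000000e+00,
         1.00000000e+00]])}
[ 1.71064138e-01  9.85259177e-01 -1.17536268e-03 -1.82986496e-04] 0.1
```

View pics/scene0.png

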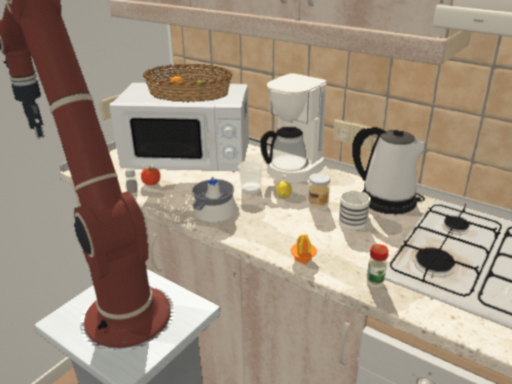

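View pics/top0.png

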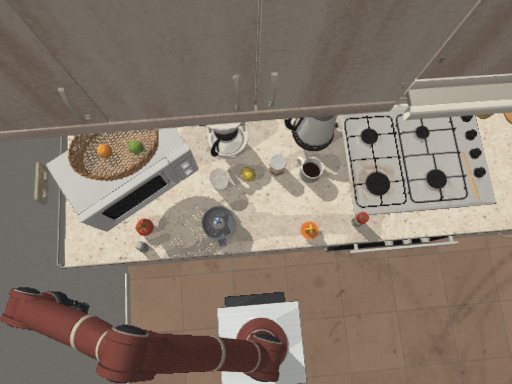

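Scene view: cone at about (303,250), press at (213,200). Top view: cone at (309,230), press at (218,222). Next I'll get rough positions from colours.

```bash
cat > h.py <<'E'
from station import arm, snapshot, camera_info
import cv2,numpy as np
from scipy.spatial.transform import Rotation as Rot
def cam(n):
    c=camera_info(n); K=np.array([[c['fx'],0,c['cx']],[0,c['fy'],c['cy']],[0,0,1]]);
    if n=='wrist':
        T=np.eye(4);T[:3,:3]=Rot.from_quat(arm.read_eef_rot()).as_matrix();T[:3,3]=arm.read_tool_pos()
        W=T@c['T_tool_cam']; R=W[:3,:3].T; t=-R@W[:3,3]
    else: R,t=c['R'],c['t']
    return K,c['dist_coeffs'],R,t
def plane(C,px,z):
    K,d,R,t=C; p=cv2.undistortPoints(np.array(px,float).reshape(-1,1,2),K,d)[:,0]
    r=np.c_[p,np.ones(len(p))]@R; o=-R.T@t
    return o+r*((z-o[2])/r[:,2])[:,None]
def tri(Cs,pxs):
    A=np.zeros((3,3));b=np.zeros(3)
    for C,p in zip(Cs,pxs):
        o=-C[2].T@C[3]; r=plane(C,[p],0)[0]-o; r/=np.linalg.norm(r); P=np.eye(3)-np.outer(r,r);A+=P;b+=P@o
    return np.linalg.solve(A,b)
def proj(C,X): return cv2.projectPoints(np.array(X,float).reshape(-1,3),cv2.Rodrigues(C[2])[0],C[3],C[0],C[1])[0][:,0]
def down(yaw): # tool z down; tool x axis at angle yaw in world
    c,s=np.cos(yaw),np.sin(yaw)
    return Rot.from_matrix(np.array([[c,s,0],[s,-c,0],[0,0,-1]])).as_quat()
def mask(im,h0,h1,s0=110,v0=60): return cv2.inRange(cv2.cvtColor(im,cv2.COLOR_BGR2HSV),(h0,s0,v0),(h1,255,255))
E
python3 - <<'E'
from h import *
T,S=cam('top'),cam('scene')
print('cone',plane(T,[(309.5,230)],.04),tri([T,S],[(309.5,230),(303,248)]))
print('press',plane(T,[(218,222)],.08),tri([T,S],[(218,222),(212,183)]))
for n,p in dict(lemon=(248,174),glass=(220,180),honey=(278,165),mug=(311,170),spice=(362,217),tom=(145,227),salt=(141,246)).items(): print(n,plane(T,[p],.05)[0][:2])
print(Rot.from_quat(arm.read_eef_rot()).as_matrix().round(2))
E
```

```text
cone [[ 0.4200118  -0.22847576  0.04      ]] [ 0.42113333 -0.22993916  0.03721495]
press [[0.47587101 0.12887972 0.08      ]] [0.47266817 0.12685883 0.10210942]
lemon [ 0.66818536 -0.00394568]
glass [0.65239759 0.11157971]
honey [ 0.69625108 -0.12986767]
mug [ 0.66371804 -0.26248299]
spice [ 0.45270873 -0.44200635]
tom [0.48494973 0.42015415]
salt [0.4112132  0.43752822]
[[-0.94  0.34 -0.  ]
 [ 0.34  0.94 -0.  ]
 [-0.   -0.   -1.  ]]
```

Run:
```python
from h import *
for n,(x,y),z in(("press",(.473,.127),.27),("cone",(.421,-.230),.2)):
    yaw=np.arctan2(y,x)+np.pi/2
    print(arm.ik([x,y,z],down(yaw)))
    arm.movep([x,y,z],down(yaw)); arm.pause(.3)
    C=cam('wrist'); im=snapshot('wrist'); cv2.imwrite(f"pics/w_{n}.png",im); np.save(f"w_{n}.npy",np.array(C,dtype=object),allow_pickle=True)
    print(n,arm.read_time(),arm.read_tool_pos(),arm.read_joint_positions(),arm.read_ft_force())
a=cv2.imread("pics/w_press.png");b=cv2.imread("pics/w_cone.png");cv2.imwrite("pics/both.png",np.hstack([a[:, 56:456],b[:,56:456]]))
```

```text
[-0.5598928   0.35838809  0.34918301  1.85241985 -0.1474512   0.95590364
  0.11649975]
press 2.425 [0.47295122 0.12730427 0.2699152 ] [-0.56033895  0.35859203  0.34899168  1.85235497 -0.14744865  0.95590937
  0.11651992] [ 0.42716966  0.28141291 -0.38842599]
[ 0.04463107  0.47294595  0.59249771  1.97860364 -0.36416143  0.79547817
  0.34523089]
cone 4.15 [ 0.42132492 -0.22947533  0.20005681] [ 0.04372566  0.47278364  0.59210893  1.97851486 -0.36415135  0.79553067
  0.3452058 ] [ 0.16464102  0.24981436 -0.39051334]
```

View pics/both.png

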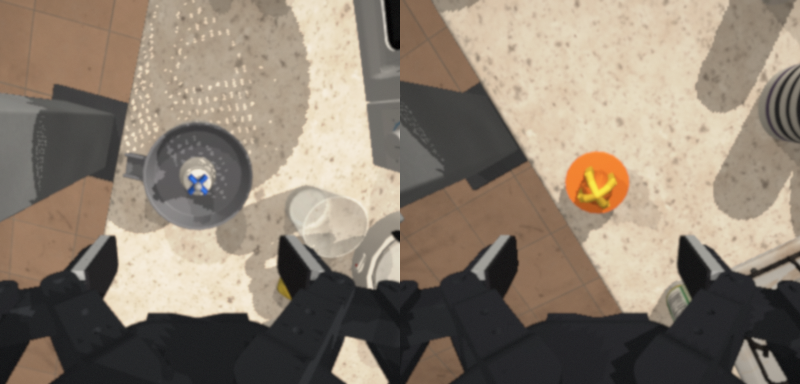

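Left: press with its blue cross at full-picture (254,183). Right: cone at (253,183), with its four yellow fins visible. Next I'll put the camera straight above each axis, so fin and spline angles come out without parallax.

```bash
cat >> h.py <<'E'
def big(m):
    n,l,st,c=cv2.connectedComponentsWithStats(m,connectivity=8); return (l==1+np.argmax(st[1:,4])).astype(np.uint8)
def cone_axis(im,C,z):
    m=big(mask(im,3,32,150,90)); cnt=max(cv2.findContours(m,0,1)[0],key=cv2.contourArea)
    P=plane(C,cv2.convexHull(cnt)[:,0],z)[:,:2].astype(np.float32); (c,s,_)=cv2.fitEllipse(P); return np.array(c),s,m
def cross_ang(P,c,r0,r1):
    d=P[:,:2]-c; r=np.hypot(*d.T); k=(r>r0)&(r<r1); w=(d[k,0]+1j*d[k,1])/r[k]
    z=(w**4).mean(); return np.degrees(np.angle(z))/4, abs(z), k.sum()
def above(c,z,yaw):  # TCP placing camera over c
    T=camera_info('wrist')['T_tool_cam']; R=Rot.from_quat(down(yaw)).as_matrix()
    return np.r_[c-(R@T[:3,3])[:2],z]
E
python3 - <<'E'
from h import *
C=cam('wrist'); c,s,_=cone_axis(cv2.imread('pics/w_cone.png'),C,.031); print(c,s)
yaw=np.arctan2(c[1],c[0])+np.pi/2
arm.movep(above(c,.15,yaw),down(yaw)); arm.pause(.3)
C=cam('wrist'); im=snapshot('wrist'); cv2.imwrite('pics/cone2.png',im)
c,s,m=cone_axis(im,C,.0325); print(c,s,arm.read_time())
y=mask(im,21,34,120,90)&(m*255); v,u=np.nonzero(y)
for z in(.05,.06,.07):
  P=plane(C,np.c_[u,v],z)
  print(z,P[:,:2].mean(0),[np.round(cross_ang(P,c,a,b),2) for a,b in((.008,.013),(.013,.018),(.018,.023),(.01,.024))])
o=proj(C,[[*c,.033]])[0].astype(int);print(o)
vis=im.copy(); vis[y>0]=(255,0,255)
k=lambda a:cv2.resize(a[o[1]-50:o[1]+50,o[0]-50:o[0]+50],(400,400),interpolation=0)
cv2.imwrite('pics/cone2c.png',np.hstack([k(im),k(vis)]))
E
```

```text
[ 0.41934875 -0.23069498] (0.06997086107730865, 0.07014989852905273)
[ 0.41951314 -0.23043393] (0.06953984498977661, 0.06980110704898834) 4.9333
0.05 [ 0.42008848 -0.22940869] [array([ -1.09,   0.66, 248.  ]), array([ -0.7 ,   0.85, 231.  ]), array([ -0.9 ,   0.92, 144.  ]), array([ -0.92,   0.83, 527.  ])]
0.06 [ 0.42008636 -0.22942936] [array([ -1.21,   0.68, 260.  ]), array([ -0.68,   0.86, 238.  ]), array([ -1.03,   0.92, 109.  ]), array([ -0.88,   0.84, 501.  ])]
0.07 [ 0.42008424 -0.22945004] [array([ -0.98,   0.71, 274.  ]), array([ -0.85,   0.88, 244.  ]), array([-0.92,  0.93, 68.  ]), array([ -0.9 ,   0.85, 474.  ])]
[252 119]
```

View pics/cone2c.png

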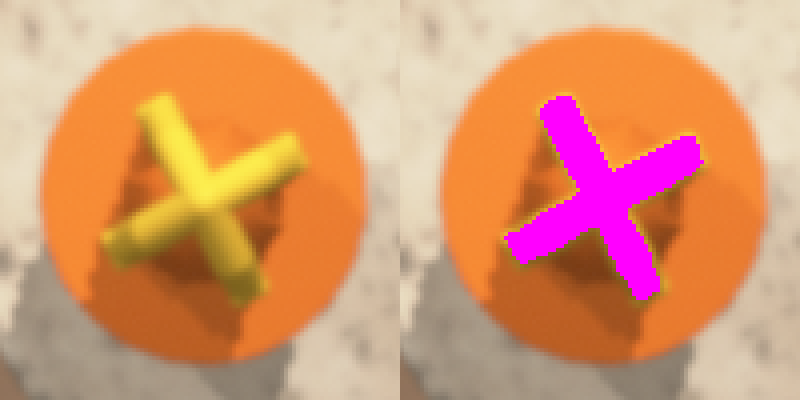

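The cone's fins are clearly segmented: centre near picture (252,119), yaw −0.9° (mod 90°). Next, the same measurement on the spindle.

Run:
```python
from h import *
im=cv2.imread('pics/w_press.png'); 
c=np.array([.473,.127]); yaw=np.arctan2(c[1],c[0])+np.pi/2
# refine centre from first picture: same pose as commanded then
Rm=Rot.from_quat(down(yaw)).as_matrix(); T=np.eye(4);T[:3,:3]=Rm;T[:3,3]=[.47295,.1273,.2699]
K,d,_,_=cam('wrist'); W=T@camera_info('wrist')['T_tool_cam']; C=(K,d,W[:3,:3].T,-W[:3,:3].T@W[:3,3])
m=big(mask(im,105,128,120,60)); v,u=np.nonzero(m); c=plane(C,[(u.mean(),v.mean())],.114)[0,:2]; print(c,len(u))
arm.movep(above(c,.2,yaw),down(yaw)); arm.pause(.3)
C=cam('wrist'); im=snapshot('wrist'); cv2.imwrite('pics/sp.png',im)
m=big(mask(im,105,128,120,60)); v,u=np.nonzero(m); P=plane(C,np.c_[u,v],.1155)
hull=P[:,:2].astype(np.float32); c=np.array(cv2.minAreaRect(hull)[0]); print(c,P[:,:2].mean(0),cv2.minAreaRect(hull),arm.read_time())
for cc in(c,P[:,:2].mean(0)): print([np.round(cross_ang(P,cc,a,b),2) for a,b in((.005,.009),(.009,.014),(.006,.014))])
o=proj(C,[[*c,.116]])[0].astype(int);print(o)
vis=im.copy(); vis[m>0]=(255,0,255)
k=lambda a:cv2.resize(a[o[1]-40:o[1]+40,o[0]-40:o[0]+40],(400,400),interpolation=0)
cv2.imwrite('pics/spc.png',np.hstack([k(im),k(vis)]))
```

```text
[0.47103886 0.13259381] 75
[0.46876413 0.11994358] [0.46856216 0.11978761] ((0.46876412630081177, 0.11994358152151108), (0.007437690161168575, 0.0031763464212417603), 59.04512023925781) 6.6833
[array([nan, nan,  0.]), array([nan, nan,  0.]), array([nan, nan,  0.])]
[array([nan, nan,  0.]), array([nan, nan,  0.]), array([nan, nan,  0.])]
[245 133]h.py:32: RuntimeWarning: Mean of empty slice.
  z=(w**4).mean(); return np.degrees(np.angle(z))/4, abs(z), k.sum()
  ret = ret.dtype.type(ret / rcount)
```

View pics/spc.png

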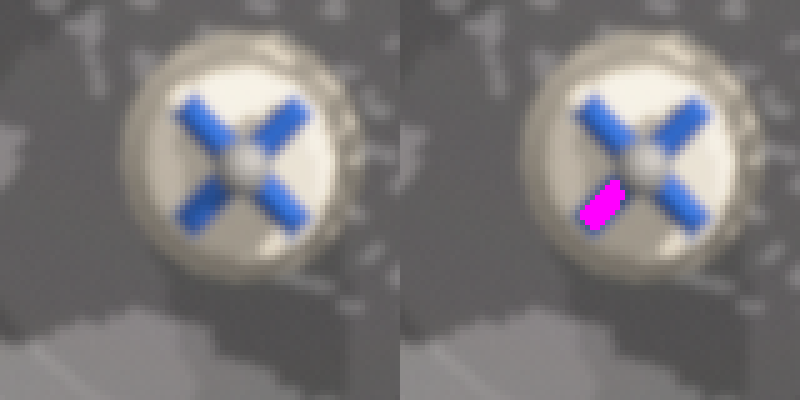

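The steel pin, at about (253,127), splits the blue cross into four pieces. I'll use all the blue within a radius and recompute from the saved picture.

Run:
```python
from h import *
C=cam('wrist'); im=cv2.imread('pics/sp.png')
m=mask(im,100,130,100,60); v,u=np.nonzero(m); k=np.hypot(u-253,v-127)<25; u,v=u[k],v[k]
P=plane(C,np.c_[u,v],.1155); r=cv2.minAreaRect(P[:,:2].astype(np.float32)); print(r,P[:,:2].mean(0),len(u))
for cc in(np.array(r[0]),P[:,:2].mean(0)): print([np.round(cross_ang(P,cc,a,b),2) for a,b in((.005,.009),(.009,.014),(.006,.014))])
# pin centre & shoulder checks
print(plane(C,[(252.9,126.3)],.126))
b=cv2.inRange(cv2.cvtColor(im,cv2.COLOR_BGR2HSV),(0,0,120),(40,90,255))
print('tower z.09 guess',plane(C,[(253.4,124.2)],.09))
print(arm.read_tool_pos(),arm.read_joint_positions())
for p,yw in(((.4197,-.23,.2),-.9),((.471,.131,.2),-.9)):
  for kk in range(4): print(p,yw+90*kk,arm.ik(p,down(np.radians(yw+90*kk))))
```

```text
((0.4727492034435272, 0.1272004395723343), (0.018214181065559387, 0.01828417368233204), 14.92866325378418) [0.47258213 0.12719485] 214
[array([-30.8 ,   0.79, 111.  ]), array([-30.48,   0.92,  84.  ]), array([-30.53,   0.87, 171.  ])]
[array([-30.67,   0.79, 110.  ]), array([-30.6 ,   0.92,  85.  ]), array([-30.61,   0.87, 168.  ])]
[[0.47273192 0.12701036 0.126     ]]
tower z.09 guess [[0.47292403 0.12776274 0.09      ]]
[0.48959138 0.06639061 0.19993347] [-0.47454258  0.46597695  0.42642745  1.93879831 -0.26407165  0.79124286
  0.35982811]
(0.4197, -0.23, 0.2) -0.9 [-0.14970602  0.56623968  0.92573434  1.98646518 -0.58885393  0.88167516
 -0.49196132]
(0.4197, -0.23, 0.2) 89.1 [ 0.09682086  0.45688595  0.51358674  1.9800879  -0.31269842  0.78180198
  0.77525316]
(0.4197, -0.23, 0.2) 179.1 [ 0.39459909  0.41845587  0.0851797   1.97142627 -0.05053887  0.75369497
  2.06441457]
(0.4197, -0.23, 0.2) 269.1 [-0.24404632  0.66243883  1.13515385  1.98860727 -0.73619538  0.97983776
 -1.89629708]
(0.471, 0.131, 0.2) -0.9 [-0.93002934  0.59523101  0.95767887  1.9606175  -0.61930306  0.91081896
 -1.23802381]
(0.471, 0.131, 0.2) 89.1 [-6.67064271e-01  4.70691801e-01  5.07752397e-01  1.95374965e+00
 -3.14163282e-01  7.94542507e-01  1.42463872e-03]
(0.471, 0.131, 0.2) 179.1 [-0.35418077  0.43187576  0.05383751  1.9445228  -0.03249571  0.76600885
  1.27323321]
(0.471, 0.131, 0.2) 269.1 [-0.04776796  0.45508662 -0.38152478  1.93526213  0.23164559  0.79355929
  2.5683099 ]
```

Spindle is at (0.4727, 0.1271) at −30.6° (mod 90°), with tip-to-tip measuring 25.8 mm against the given 26. Now I'll grasp with tool yaw 89.1°, lift, and go above the spindle at yaw 59.4°.

Run:
```python
from h import *
q=down(np.radians(89.1)); c=[.4199,-.2297]
arm.movep([*c,.14],q); arm.line_to([*c,.0555],.1); 
print(arm.read_tool_pos(),arm.read_ft_force())
arm.move_gripper(0.0,80); print(arm.read_opening(),arm.read_finger_force(),arm.read_ft_force(),arm.read_tool_pos())
arm.line_to([*c,.25],.2); print(arm.read_opening(),arm.read_finger_force(),arm.read_ft_force(),arm.read_time())
arm.pause(.2)
C=cam('wrist'); im=snapshot('wrist'); cv2.imwrite('pics/held.png',im)
q2=down(np.radians(59.4)); arm.movep([.4727,.1271,.25],q2); arm.pause(.3)
cv2.imwrite('pics/sceneh.png',snapshot('scene'))
print(arm.read_tool_pos(),arm.read_finger_force(),arm.read_ft_force(),arm.read_wrist_torque(),arm.read_time())
im2=snapshot('scene'); cv2.imwrite('pics/h2.png',np.hstack([cv2.resize(im,(400,300)),cv2.resize(im2[110:260,120:320],(400,300))]))
```

```text
[ 0.42027548 -0.22984015  0.05590938] [-0.42856045 -0.28692067  0.22561232]
0.4777382382138109 80.04816927015781 [-0.96580676 -0.21844377  4.33668052] [ 0.42029559 -0.22986689  0.0562487 ]
0.4713167355863712 80.70032961666584 [ 0.69798499 -0.20226753 -1.68408337] 10.4667
[0.47283862 0.12649844 0.25005428] 80.69008469581604 [-0.58501976  0.74958016 -1.60667546] [-0.00293324 -0.02276789  0.04189325] 12.4167
```

View pics/h2.png

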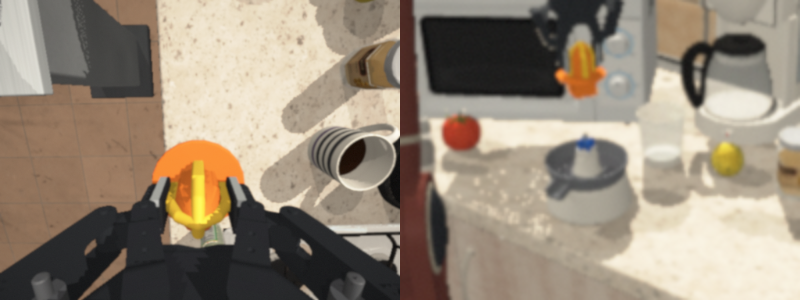

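The cone is held upright with the fins square to the pads; its flange is at about (200,170) in the left half, and it hangs over the spindle in the right half. I'll measure the cone's offset in the tool frame.

```bash
cat > off.py <<'E'
from h import *
from scipy.optimize import least_squares
def offset(im):
    ci=camera_info('wrist'); K,d,_,_=cam('wrist'); W=ci['T_tool_cam']; C=(K,d,W[:3,:3].T,-W[:3,:3].T@W[:3,3])
    m=big(mask(im,3,19,150,90)); cols=np.arange(512)[m.any(0)]; top=np.array([np.argmax(m[:,u]>0) for u in cols])-.5
    P=plane(C,np.c_[cols,top],.0562-.0325)[:,:2]; k=P[:,0]>np.max(P[:,0])-.018; P=P[k]
    s=least_squares(lambda x:np.hypot(P[:,0]-x[0],P[:,1]-x[1])-.0352,[0,0],loss='soft_l1',f_scale=.0005); return s.x*1e3,np.std(s.fun)*1e3,k.sum()
    # fins' angle
if __name__=='__main__':
    print(offset(cv2.imread('pics/held.png'))); im=snapshot('wrist'); cv2.imwrite('pics/held2.png',im); print(offset(im)); print(arm.read_tool_pos(),arm.read_time())
    print(np.degrees(Rot.from_quat(arm.read_eef_rot()).as_matrix()[:2,0]@[1,0]), Rot.from_quat(arm.read_eef_rot()).as_matrix().round(3))
E
python3 off.py
```

```text
(array([-0.25616929, -1.05853795]), np.float64(0.20216380789217217), np.int64(106))
(array([ 0.13537446, -0.80720399]), np.float64(0.37375733262692473), np.int64(106))
[0.47277542 0.12678047 0.2500206 ] 12.5167
29.19611554312212 [[ 0.51  0.86  0.  ]
 [ 0.86 -0.51 -0.  ]
 [ 0.    0.   -1.  ]]
```

Run:
```python
from h import *
t=np.array([.4731,.1272]); arm.line_to([*t,.187],.12); arm.pause(.2)
e=t-arm.read_tool_pos()[:2]; print('err',e); cmd=t+e; f0=np.array(arm.read_ft_force()); t0=np.array(arm.read_wrist_torque())
for z in np.arange(.184,.1575,-.0025):
    arm.line_to([*cmd,z],.03); p=arm.read_tool_pos(); f=np.array(arm.read_ft_force())-f0
    print(round(z,4),np.round(p,4),f.round(1),(np.array(arm.read_wrist_torque())-t0).round(2))
    if f[2]>8 or np.hypot(*f[:2])>8: break
print(arm.read_time())
```

```text
err [-0.00055096 -0.00011829]
0.184 [0.4724 0.1271 0.1839] [-0.8 -0.6  0.3] [-0.08  0.01  0.  ]
0.1815 [0.4724 0.1271 0.1813] [-0.9 -0.5 -0.2] [-0.04 -0.01  0.02]
0.179 [0.4725 0.127  0.1788] [0.4 0.7 0.1] [-0.04 -0.01  0.02]
0.1765 [0.4725 0.1271 0.1764] [-1.6  0.9 -0.9] [-0.08 -0.01 -0.06]
0.174 [0.4726 0.1271 0.1739] [-1.  -0.   0.7] [-0.03 -0.08  0.04]
0.1715 [0.4726 0.1271 0.1714] [ 0.1 -0.2  0.9] [-0.01 -0.03  0.02]
0.169 [0.4726 0.127  0.1689] [-0.1 -1.  -0.3] [-0.04 -0.1   0.02]
0.1665 [0.4726 0.127  0.1664] [-0.2 -0.5 -1.1] [-0.07 -0.14  0.02]
0.164 [0.4726 0.127  0.1639] [-0.4 -0.7 -1.6] [-0.07 -0.25  0.02]
0.1615 [0.4726 0.1271 0.1614] [ 0.1  0.2 -0.8] [-0.11 -0.26  0.01]
0.159 [0.4726 0.127  0.1589] [ 0.3 -1.2 -0.9] [-0.12 -0.23 -0.02]
16.1417
```

It slid past spline height with no force, so it is meshed. Now I'll press to the stop.

Run:
```python
from h import *
p=arm.read_tool_pos(); cmd=[.4726,.1271]; f0=-1.6
for z in np.arange(.1575,.143,-.001):
    arm.line_to([*cmd,z],.02); p=arm.read_tool_pos(); f=np.array(arm.read_ft_force())
    print(round(z,4),np.round(p,4),f.round(1))
    if f[2]-f0>17: break
arm.pause(.4); print(arm.read_tool_pos(),arm.read_ft_force(),arm.read_finger_force(),arm.read_opening(),arm.read_time())
im=snapshot('scene'); cv2.imwrite('pics/end.png',np.hstack([cv2.resize(im[110:260,120:320],(400,300)),cv2.resize(snapshot('wrist'),(400,300))]))
```

```text
0.1575 [0.4726 0.1271 0.1574] [ 1.  -0.4 -3.2]
0.1565 [0.4726 0.1271 0.1565] [ 1.9 -0.7 -2.2]
0.1555 [0.4727 0.1271 0.1558] [-0.7 -0.3  1.4]
0.1545 [0.4727 0.1271 0.1547] [1.  0.2 2.9]
0.1535 [0.4727 0.1271 0.1536] [-0.1 -0.   3.4]
0.1525 [0.4727 0.1271 0.1526] [-0.2 -1.2  4. ]
0.1515 [0.4727 0.1271 0.1517] [-0.6 -0.3  5.3]
0.1505 [0.4727 0.1271 0.1508] [-1.4 -0.6  7.1]
0.1495 [0.4727 0.1271 0.1499] [-1.4 -0.2  6.4]
0.1485 [0.4727 0.1271 0.149 ] [-1.6  0.3  8.8]
0.1475 [0.4728 0.1271 0.1482] [-1.  -0.1 10.1]
0.1465 [0.4728 0.1271 0.1481] [-3.1  0.5 15.9]
[0.47283018 0.12713487 0.14805899] [-2.62040601 -0.76885168 15.58674177] 82.8535133600235 0.4710217161057101 19.5417
```

View pics/end.png

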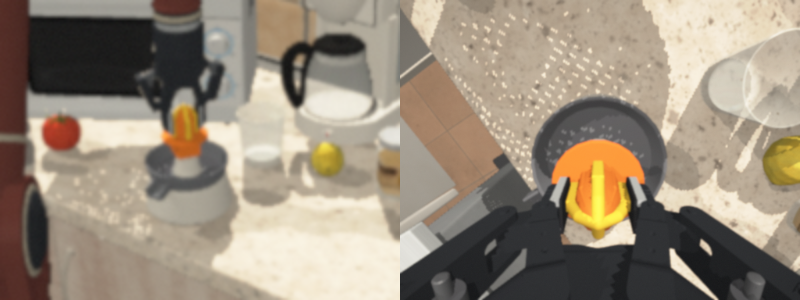

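The cone sits on the tower at about (185,140) in the left half, gripped and upright. The spring engaged at TCP z 0.156 and the stop came at 0.148, which is the full 8 mm.

```bash
python3 -c "
from station import ticket; print(ticket.finish_job())"
```

```text
the job is handed in; nothing more can be done
None
```

The cone is meshed on the spindle and pressed down to the stop, about 8 mm with roughly 17 N of push. It is still gripped by its fins at about 80 N, and I handed the job in at about 19.6 s; the hand-in call returned no verdict.

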